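# Reset the dust extractor under its push-latch flap

### The arm

A 6-joint arm with a two-finger parallel gripper is mounted at the origin on the work surface. World frame = base frame: x ahead of the robot, y to its left, z up, the work surface at z = 0. Lengths are in m, angles in degrees, forces in N, time in s.
With the tool pointing down it reaches from about 0.35 to 0.85 m from the base axis. Payload 8.1 kg.
Tool frame: the origin (TCP) lies at the very end of the fingers, on their centre line; the grasp point (between the pads) lies 19 mm behind it; z points along the fingers, y is the line along which they close (so a half turn about z gives the same grasp; the last joint's range is limited). The gripper opens to 85 mm and grips with 20 to 120 N. Pads are 22 mm wide; open, the fingers measure 114 mm over their backs; the gripper's body (76 mm by 85 mm) begins 54 mm behind the grasp point. The pads swing forward as they close: fully open they stand 13 mm farther back than shut.
Start: joints at [-73.533, 7.471, 85.268, -0, 87.261, -4.893], TCP at [0.219, -0.559, 0.231] pointing down, gripper open.
Joint ranges: [-169.43, 169.43], [-51.17, 129.36], [1.28, 143.12], [-76.62, 256.62], [0, 156.53], [-152.29, 152.29]. Speed limits (degrees/s): [136.94, 136.94, 159.86, 180, 180, 180].

### API

Orientations are given as [roll, pitch, yaw] about the fixed x, y, z axes, in that order (R = Rz(yaw) Ry(pitch) Rx(roll)).
In Python, from workcell import arm gives the robot as it stands.
- The arm moves only by the tool drive_tool, never from a script. Its argument "motion" is a list that holds one entry, the list of rows, each a list of 7 numbers: the turn, a rotation vector about the world's x, y, z scaled (see below), then the shift along the world's x, y, z scaled (see below), then the opening, from -1 (shut) to 1 (fully open). A call has 1 to 10 rows; each row shifts and turns the commanded pose from where the row before left it; what a row does not reach is not made up. The controller multiplies each number of a shift by 0.025 m and each number of a turn by 4 degrees. A row lasts 1/12 s, in which the tool goes at most 41.7 mm and 7.16 degrees, less where a joint would pass 70% of its speed; a pose out of reach is approached as far as the arm can. A call with a number of a shift or a turn outside -1 to 1 is refused whole. A call with a gripper value outside its range is refused whole. The fingers move at their own pace and stop on an object; the grip force is fixed at half the most. Time passes only in rows, so rows that do not move let the fingers close. It gives the time, the measured TCP pose, the force, the opening and the grip force at its end, in the units of the state.
- arm.get_obs(): the state, without advancing time (a new reading comes with each control period).
- arm.read_camera(name): name is "side" or "top"; returns a dict with "image" (384x512x3 uint8, red, green, blue), "fx", "fy", "cx", "cy" (pixels), "rvec" (rotation vector, rad) and "tvec" (3), from world to camera coordinates, as OpenCV has them. Camera axes: x right, y down, z forward; pixel columns grow to the right and rows downward; lengths in m; the calibration is good to about 2 mm. A picture is of the moment at which its call begins. There is no depth.
- arm.job_done(): hands the job in; it is judged then, once.
The state is a dict: "time": time; "qpos": joint angles; "joint_velocities": joint speeds; "joint_torque": joint torques, N m; "ee_pos": TCP position; "eef_rot": TCP orientation; "force": force on the tool from outside, world axes, zero at the start; "moment": the same for the moment, N m; "finger_gap": finger opening in m; "grasp_force": force on a finger pad.
Only numpy, scipy, OpenCV 4.12 (cv2) and the standard library are available. Lean on these libraries where they do the work, as an engineer would, in place of code of your own. Each camera call takes 0.05 s, during which the arm holds its last target. There are 200 camera calls.

### The job

The bench's dust extractor has tripped. With the fingertips only, press the free edge of the flap on its control box and let go so that it pops open, press the round reset button under it fully down and let it come back up, then push the flap shut and press its edge until it latches and stays flush. Nothing is to be gripped or lifted, and leave everything else on the bench where it is.

Things in the scene. Friction and masses are not known exactly. Their poses are not given: they have to be found in the camera images.
- case: the extractor's control box, screwed to the bench and immovable: painted grey steel, 104 x 104 mm, 60 mm high, walls 10 mm thick, on a dark base plate of 120 x 120 mm. Its square top opening (84 x 84 mm) is filled by the flap. Origin under its centre; x and y run along its sides, z up. It may stand turned.
- flap (a joint): angle of the push-latch flap in the box's top, rad: 0 = shut and latched, flush with the rim; grows as it opens. Popped, it is held by its spring near 1.8 (1.7 to 1.9), leaning back a little past upright; it can be pushed on to 2.0 and dips to -0.07 when pressed to its stop. Hinged along the box's +y side: its free edge is on the box's -y side and swings up and over towards +y
- flap_edge (a point): middle of the flap's free edge, outer face, 80 mm from the hinge line; moves with it. The latch is push-push: press the edge down to its stop, 5 to 6 mm below flush (it trips at about 4 mm), and let go: it springs open. Push the open flap down the same way, below flush to the stop, and let go: it catches. The spring pushes the edge up with about 2 N
- flap_press (a point): the flap is a bare aluminium plate, 80 x 80 mm, 4 mm thick; this is the point on its outer face at the middle of the small black rubber pad, 66 mm from the hinge line (14 mm from the free edge); moves with the flap; 60 mm above the bench when latched
- flap_hinge (a point): middle of the flap's hinge line, on the box: 40 mm from the box's centre towards its +y, 58.5 mm above the bench (1.5 mm below the flap's outer face); the hinge line runs along the box's x
- reset_top (a point): centre of the top of the reset button under the flap: round, black, 24 mm across, on a steel seat, 14 mm from the box's centre towards its -y, its top 50 mm above the bench (10 mm below the rim); pressed downwards
- reset (a joint): travel of the reset button, m: 0 = up, 0.005 = fully down; springs back; about 1 N to start and 3.5 N at the bottom
- speed_box: a bystander: closed grey speed-control box with a knob, 85 x 110 mm, 58 mm high, fixed to the bench; origin under its centre
- ring_blank: a bystander: plain steel ring, 25 mm across, 8 mm high, lying flat; origin under its centre
- flux_jar: a bystander: small amber glass jar, 42 mm across, 55 mm high; origin under its centre
- dapping_block: a bystander: polished steel cube with dimples, 40 mm; origin under its centre
- driver: a bystander: small screwdriver with a wooden handle, 130 mm long, lying; origin under its middle
- ring_clamp: a bystander: wooden ring clamp, 110 x 26 x 18 mm, lying; origin under its centre
- buff: a bystander: grey felt buffing wheel, 48 mm across, 16 mm high, lying; origin under its centre
- pickle_dish: a bystander: white ceramic dish, 68 mm across, 30 mm high; origin under its centre
Not all that is in view belongs to the job. Leave any blue or yellow look-alike of the case alone.

How it is judged (in metres and radians):
On the way, in this order (a step that is already met when the one before it is completed fails the run):
1. the flap has popped open (value of joint flap above 1 rad), for 0.2 s.
2. the reset button is pressed down, at least 3.5 of its 5 mm, with the flap open (value of joint reset above 0.0035 m and value of joint flap above 0.6 rad), for 0.1 s.
3. the flap is pushed shut, with the button up (value of joint flap below 0.05 rad and value of joint reset below 0.001 m), for 0.2 s.
At the end, for the whole second after the job is handed in: the flap rests latched, within 0.04 rad (about 3 mm at its edge) of flush, and the reset button is up again (value of joint flap between -0.03 and 0.04 rad and value of joint reset below 0.001 m); the robot touches nothing.
It fails at once if a loose thing on the bench is moved more than 20 mm or lifted (distance of any of ring_blank, flux_jar, dapping_block, driver, ring_clamp, buff, pickle_dish from where it was at the start of the episode above 0.02 m).
It also fails if it takes over 51 s, if anything falls off the work surface, if the arm or the gripper's body presses on something with over 40 N, if the wrist force passes 120 N, or if a joint passes its speed limit or range.

## Working session

There is one attempt and no reset: what is moved stays moved. The work goes in short steps, Python scripts to look and compute and a tool call to move; the robot and the scene stay as the last step left them, time stands still between calls to the robot, and variables do not carry over. Pictures are saved under pics/ and viewed, at most 10 in all, crops included, and the job is handed in when it is done.

Besides the shell and the picture viewer there is one more tool, called after "Emit:" by a JSON object that holds its "api" and its "payload". drive_tool: Moves the arm, as the interface text tells. Its arguments: {"type":"object","properties":{"motion":{"type":"array","items":{"type":"array","items":{"type":"array","items":{"type":"number","minimum":-1,"maximum":1}}}}},"required":["motion"]}

```bash
mkdir -p pics
cat > h.py <<'E'
import numpy as np, cv2
from workcell import arm
def cam(n):
    c=arm.read_camera(n); K=np.array([[c["fx"],0,c["cx"]],[0,c["fy"],c["cy"]],[0,0,1.]])
    R=cv2.Rodrigues(np.array(c["rvec"],float))[0]; t=np.array(c["tvec"],float).ravel()
    return np.ascontiguousarray(c["image"][...,::-1]),K,R,t
def toplane(p,z,K,R,t):
    p=np.atleast_2d(np.array(p,float)); d=(np.linalg.inv(K)@np.c_[p,np.ones(len(p))].T).T@R; o=-R.T@t
    return o+d*((z-o[2])/d[:,2])[:,None]
def proj(P,K,R,t): return cv2.projectPoints(np.array(P,float).reshape(-1,1,3),cv2.Rodrigues(R)[0],t,K,None)[0][:,0]
E
python3 - <<'E'
from h import *
for n in("top","side"):
    im,K,R,t=cam(n); cv2.imwrite(f"pics/{n}0.png",im); print(n,-R.T@t,R[2],K[0,0])
print(arm.get_obs())
E
```

```text
top [0.32029292 0.0869845  1.39384289] [ 1.41811672e-01 -6.53247701e-04 -9.89893440e-01] 409.6094047472364
side [0.13067398 1.01874893 0.79238934] [ 0.3162469  -0.75419168 -0.57548485] 455.9649895168806
{'time': 0.1, 'qpos': array([-7.35318362e+01,  7.51135906e+00,  8.53215306e+01, -2.18045352e-04,
        8.72613483e+01, -4.89279056e+00]), 'joint_velocities': array([ 0.01075767, -0.17720049, -0.18580432, -0.14078648,  0.05760973,
       -0.08057386]), 'joint_torque': array([ 1.06098661e-06, -5.70952427e+01, -5.01941872e+01, -1.93915671e-04,
        8.03346746e-03,  6.42308623e-05]), 'ee_pos': array([ 0.21843065, -0.5583111 ,  0.23035776]), 'eef_rot': array([-1.79906087e+02, -7.82071494e-03,  2.13609586e+01]), 'force': array([ 0.79677698, -0.57511156,  0.57328636]), 'moment': array([-0.0170276 ,  0.03986106,  0.03905234]), 'grasp_force': 0.0, 'finger_gap': 0.08519516910983299}
```

View pics/top0.png

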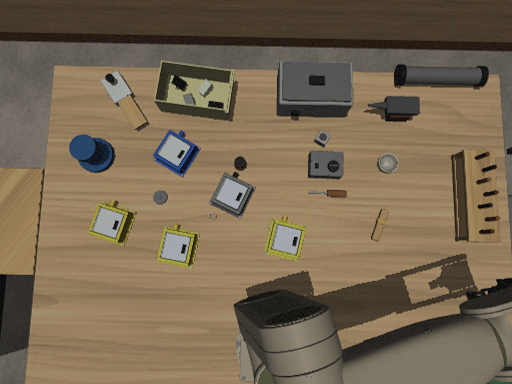

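View pics/side0.png

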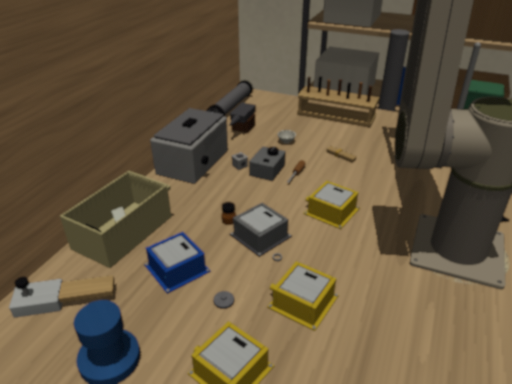

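The candidates in the top view are grey (233,195), blue (177,152), and yellow (112,223), (178,246) and (287,239). Only the grey one matches "painted grey steel". I'll confirm it in an enlarged crop and measure it.

Run:
```python
from h import *
a,*T=cam("top"); b,*S=cam("side")
def up(i,x,y,w,h): return cv2.resize(i[y:y+h,x:x+w],(400,400),interpolation=cv2.INTER_CUBIC)
cv2.imwrite("pics/crop.png",np.hstack([up(a,202,155,66,66),up(b,215,185,84,84)]))
for n,im,C,(x0,y0,x1,y1) in(("top",a,T,(208,170,258,220)),("side",b,S,(230,195,293,255))):
    g=cv2.cvtColor(im,cv2.COLOR_BGR2GRAY); hsv=cv2.cvtColor(im,cv2.COLOR_BGR2HSV)
    m=np.zeros_like(g); m[y0:y1,x0:x1]=((g>125)&(hsv[...,1]<40))[y0:y1,x0:x1]*255
    cs=max(cv2.findContours(m,cv2.RETR_EXTERNAL,cv2.CHAIN_APPROX_NONE)[0],key=cv2.contourArea)
    w=toplane(cs[:,0],.06,*C)[:,:2]; r=cv2.minAreaRect((w*1000).astype(np.float32)); print(n,"flap rect mm",r)
    k=np.zeros_like(g); cv2.drawContours(k,[cv2.convexHull(cs)],-1,255,-1); k=cv2.erode(k,np.ones((3,3)))
    d=(g<70)&(k>0); q=np.argwhere(d)[:,::-1]; print(len(q), q.mean(0), toplane(q.mean(0),.06,*C))
```

```text
top flap rect mm ((491.1676330566406, 148.33364868164062), (78.34984588623047, 78.11396789550781), 64.8690414428711)
24 [238.66666667 196.20833333] [[0.48066614 0.12371898 0.06      ]]
side flap rect mm ((490.49212646484375, 146.998291015625), (76.53075408935547, 79.03135681152344), 65.07420349121094)
9 [267.77777778 213.66666667] [[0.47978918 0.12095438 0.06      ]]
```

View pics/crop.png

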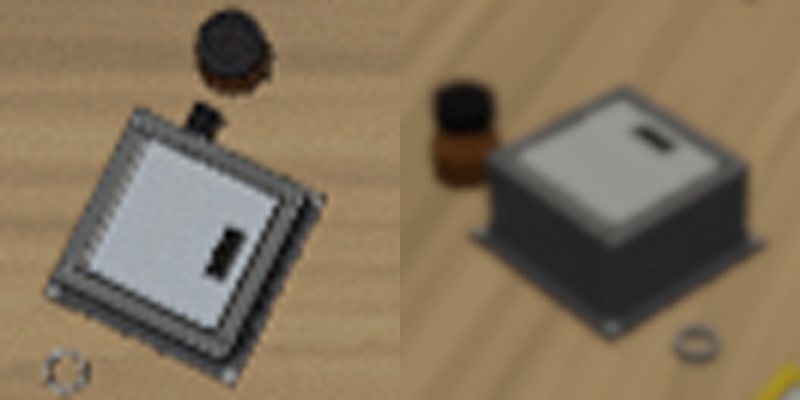

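The crop confirms that the grey box is the case. In the left crop the rubber pad is at (225,253), which puts the free edge on the right, and the flap is shut. Box centre is about (0.491,0.148), +y lies at about 65° in the world, and the pad comes out 26.6 mm from centre (26 expected). I'll move over with the fingers shut.

Emit:
{"api": "drive_tool", "payload": {"motion": [[[0,0,0.39,0.37,0.97,0,-1],[0,0,0.39,0.37,0.97,0,-1],[0,0,0.39,0.37,0.97,0,-1],[0,0,0.39,0.37,0.97,0,-1],[0,0,0.39,0.37,0.97,0,-1],[0,0,0.39,0.37,0.97,0,-1],[0,0,0.39,0.37,0.97,0,-1],[0,0,0.39,0.37,0.97,0,-1],[0,0,0.39,0.37,0.97,0,-1],[0,0,0.39,0.37,0.97,0,-1]]]}}

```text
time: 1.03
ee_pos: [0.3112, -0.315, 0.2312]
eef_rot: [-180.0, -0.0, 37.0]
force: [0.7, -0.1, -0.4]
finger_gap: 0.0001
grasp_force: 0.0
```

Emit:
{"api": "drive_tool", "payload": {"motion": [[[0,0,0.39,0.37,0.97,0,-1],[0,0,0.39,0.37,0.97,0,-1],[0,0,0.39,0.37,0.97,0,-1],[0,0,0.39,0.37,0.97,0,-1],[0,0,0.39,0.37,0.97,0,-1],[0,0,0.39,0.37,0.97,0,-1],[0,0,0.39,0.37,0.97,0,-1],[0,0,0.39,0.37,0.97,0,-1],[0,0,0.39,0.37,0.97,0,-1],[0,0,0.39,0.37,0.97,0,-1]]]}}

```text
time: 1.87
ee_pos: [0.4037, -0.0725, 0.2313]
eef_rot: [180.0, -0.0, 52.6]
force: [-0.2, -0.3, -0.2]
finger_gap: 0.0001
grasp_force: 0.0
```

Emit:
{"api": "drive_tool", "payload": {"motion": [[[0,0,0.39,0.37,0.97,0,-1],[0,0,0.39,0.37,0.97,0,-1],[0,0,0.39,0.37,0.97,0,-1],[0,0,0.39,0.37,0.97,0,-1],[0,0,0.39,0.37,0.97,0,-1],[0,0,0.39,0.37,0.97,0,-1],[0,0,0.39,0.37,0.97,0,-1],[0,0,0.39,0.37,0.97,0,-1],[0,0,0,0,0,0,-1],[0,0,0,0,0,0,-1]]]}}

```text
time: 2.7
ee_pos: [0.4774, 0.1213, 0.2309]
eef_rot: [-180.0, 0.0, 65.2]
force: [-0.8, 0.5, -0.3]
finger_gap: -0.0002
grasp_force: 0.0
```

Emit:
{"api": "drive_tool", "payload": {"motion": [[[0,0,0,0.1,0.12,-1,-1],[0,0,0,0,0,-1,-1],[0,0,0,0,0,-1,-1],[0,0,0,0,0,-1,-1],[0,0,0,0,0,-1,-1],[0,0,0,0,0,-1,-1],[0,0,0,0,0,-0.4,-1],[0,0,0,0,0,0,-1]]]}}

```text
time: 3.37
ee_pos: [0.4775, 0.1221, 0.0684]
eef_rot: [-179.7, 0.2, 65.0]
force: [-0.6, -0.4, 0.2]
finger_gap: -0.0004
grasp_force: 0.0
```

Run:
```python
from h import *
def up(i,x,y,w,h): return cv2.resize(i[y:y+h,x:x+w],(400,400),interpolation=cv2.INTER_CUBIC)
a,*T=cam("top"); b,*S=cam("side")
cv2.imwrite("pics/c2.png",np.hstack([up(a,192,145,86,86),up(b,215,165,104,104)]))
```

```text
(no output)
```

View pics/c2.png

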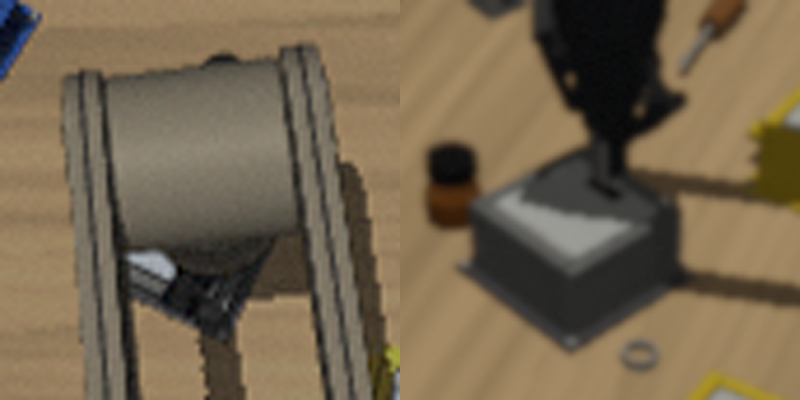

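The side crop shows the fingertips at (605,185), just above the pad. I'll correct by 2 mm and press.

Emit:
{"api": "drive_tool", "payload": {"motion": [[[0,0,0,0.1,0.12,-0.2,-1],[0,0,0,0,0,-0.12,-1],[0,0,0,0,0,-0.12,-1],[0,0,0,0,0,-0.08,-1],[0,0,0,0,0,-0.08,-1],[0,0,0,0,0,0,-1]]]}}

```text
time: 3.97
ee_pos: [0.4833, 0.1264, 0.057]
eef_rot: [179.9, -0.0, 65.0]
force: [0.6, 0.8, 2.3]
finger_gap: -0.0
grasp_force: 1.8
```

Emit:
{"api": "drive_tool", "payload": {"motion": [[[0,0,0,0,0,-0.06,-1],[0,0,0,0,0,-0.06,-1],[0,0,0,0,0,0,-1]]]}}

```text
time: 4.22
ee_pos: [0.4835, 0.1264, 0.0555]
eef_rot: [179.9, -0.1, 65.1]
force: [-6.5, -1.7, 18.4]
finger_gap: -0.0003
grasp_force: 8.9
```

Stop reached at 18 N. Letting go: up first, then out towards box -y.

Emit:
{"api": "drive_tool", "payload": {"motion": [[[0,0,0,0,0,0.3,-1],[0,0,0,-0.2,-0.45,0.6,-1],[0,0,0,-0.4,-0.9,0.6,-1],[0,0,0,-0.4,-0.9,0.6,-1],[0,0,0,-0.4,-0.9,0.6,-1],[0,0,0,-0.4,-0.9,0.6,-1],[0,0,0,0,0,0,-1],[0,0,0,0,0,0,-1],[0,0,0,0,0,0,-1],[0,0,0,0,0,0,-1]]]}}

```text
time: 5.05
ee_pos: [0.4372, 0.0256, 0.135]
eef_rot: [-179.9, 0.0, 65.1]
force: [0.6, 0.4, -0.3]
finger_gap: 0.0002
grasp_force: 0.0
```

Run:
```python
from h import *
def up(i,x,y,w,h): return cv2.resize(i[y:y+h,x:x+w],(400,400),interpolation=cv2.INTER_CUBIC)
a,*T=cam("top"); b,*S=cam("side")
cv2.imwrite("pics/c3.png",np.hstack([up(a,192,145,86,86),up(b,215,155,104,104)]))
for d in((.4898,.1476),): 
  P=np.array([.4908-14*.4237e-3,.1477-14*.9058e-3,.05]); print(P,proj(P,*T),proj(P,*S), arm.get_obs()["ee_pos"])
```

```text
[0.4848682 0.1350188 0.05     ] [[235.35302536 195.23921131]] [[263.97053061 219.19664146]] [0.43713709 0.02569068 0.1348767 ]
```

View pics/c3.png

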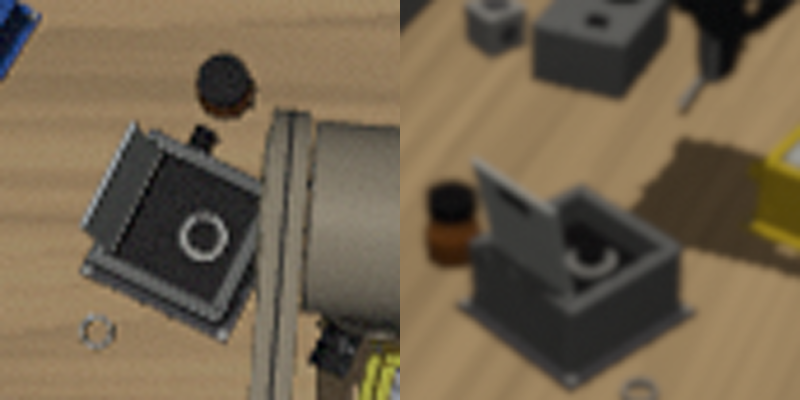

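The flap stands open. The button is at about top pixel (236,196), within 1 px of the prediction. I'll move above it and go down.

Emit:
{"api": "drive_tool", "payload": {"motion": [[[0,0,0,0.38,0.87,0,-1],[0,0,0,0.38,0.87,0,-1],[0,0,0,0.38,0.87,0,-1],[0,0,0,0.38,0.87,0,-1],[0,0,0,0.38,0.87,0,-1],[0,0,0,0,0,-1,-1],[0,0,0,0,0,-1,-1],[0,0,0,0,0,-0.9,-1],[0,0,0,0,0,0,-1],[0,0,0,0,0,0,-1]]]}}

```text
time: 5.98
ee_pos: [0.4832, 0.134, 0.0616]
eef_rot: [-179.8, 0.1, 65.1]
force: [1.0, -0.2, -0.3]
finger_gap: -0.0002
grasp_force: 0.0
```

Emit:
{"api": "drive_tool", "payload": {"motion": [[[0,0,0,0,0,-0.2,-1],[0,0,0,0,0,-0.2,-1],[0,0,0,0,0,-0.12,-1],[0,0,0,0,0,-0.12,-1],[0,0,0,0,0,0,-1]]]}}

```text
time: 6.4
ee_pos: [0.4856, 0.1338, 0.0476]
eef_rot: [179.9, -0.0, 65.0]
force: [0.2, 0.4, 1.5]
finger_gap: -0.0001
grasp_force: 1.0
```

Emit:
{"api": "drive_tool", "payload": {"motion": [[[0,0,0,0,0,-0.08,-1],[0,0,0,0,0,-0.08,-1],[0,0,0,0,0,-0.03,-1],[0,0,0,0,0,0,-1]]]}}

```text
time: 6.73
ee_pos: [0.4859, 0.1338, 0.0447]
eef_rot: [179.9, -0.0, 65.0]
force: [-7.7, -1.8, 21.3]
finger_gap: -0.0
grasp_force: 10.0
```

Bottomed at 21 N. I'll hold, release, lift, and pass over the flap to its outer side.

Emit:
{"api": "drive_tool", "payload": {"motion": [[[0,0,0,0,0,0,-1],[0,0,0,0,0,0,-1],[0,0,0,0,0,1,-1],[0,0,0,0,0,1,-1],[0,0,0,0,0,1,-1],[0,0,0,0,0,1,-1],[0,0,0,0,0,1,-1],[0,0,0,0,0,1,-1],[0,0,0,0,0,0,-1]]]}}

```text
time: 7.48
ee_pos: [0.4879, 0.1342, 0.1986]
eef_rot: [179.6, -0.3, 65.0]
force: [0.2, -0.3, 0.7]
finger_gap: -0.0001
grasp_force: 0.0
```

Emit:
{"api": "drive_tool", "payload": {"motion": [[[0,0,0,0.44,0.95,0,-1],[0,0,0,0.44,0.95,0,-1],[0,0,0,0.44,0.95,0,-1],[0,0,0,0.44,0.95,0,-1],[0,0,0,0.1,0.2,0,-1],[0,0,0,0,0,0,-1],[0,0,0,0,0,-1,-1],[0,0,0,0,0,-1,-1],[0,0,0,0,0,-0.9,-1],[0,0,0,0,0,0,-1]]]}}

```text
time: 8.32
ee_pos: [0.5277, 0.2313, 0.1142]
eef_rot: [-179.6, 0.4, 65.0]
force: [-1.1, -0.3, -1.2]
finger_gap: 0.0002
grasp_force: 0.0
```

Emit:
{"api": "drive_tool", "payload": {"motion": [[[0,0,0,-0.33,-0.71,0,-1],[0,0,0,-0.33,-0.71,0,-1],[0,0,0,-0.2,-0.42,0.09,-1],[0,0,0,-0.2,-0.42,0.09,-1],[0,0,0,-0.17,-0.37,-0.19,-1],[0,0,0,-0.17,-0.37,-0.19,-1],[0,0,0,-0.15,-0.33,-0.31,-1],[0,0,0,-0.15,-0.33,-0.31,-1],[0,0,0,0,0,0,-1]]]}}

```text
time: 9.07
ee_pos: [0.4871, 0.1406, 0.097]
eef_rot: [-179.8, 0.1, 65.0]
force: [0.8, -0.6, 0.8]
finger_gap: 0.0002
grasp_force: 0.7
```

Run:
```python
from h import *
b,*S=cam("side"); o=arm.get_obs(); d=o["ee_pos"][:2]-[.4908,.1477]; print(o["ee_pos"],d@[.4237,.9058],d@[.9058,-.4237],o["force"])
cv2.imwrite("pics/c4.png",cv2.resize(b[145:265,205:325],(500,500),interpolation=cv2.INTER_CUBIC))
```

```text
[0.48762332 0.14126522 0.0978922 ] -0.0071745855209524945 -0.0001510183446735994 [-0.91604865  0.87658269  0.95763864]
```

View pics/c4.png

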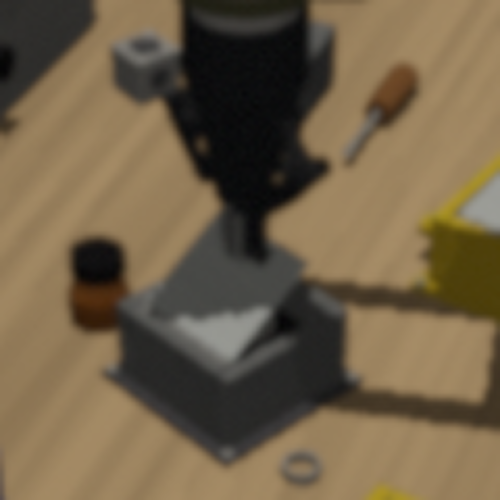

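The flap is under the fingertips at about 30° (crop (245,255)). I'll carry on down.

Emit:
{"api": "drive_tool", "payload": {"motion": [[[0,0,0,-0.1,-0.22,-0.33,-1],[0,0,0,-0.1,-0.22,-0.33,-1],[0,0,0,-0.06,-0.12,-0.25,-1],[0,0,0,-0.04,-0.08,-0.25,-1],[0,0,0,0,0,-0.2,-1],[0,0,0,0,0,-0.1,-1],[0,0,0,0,0,0,-1]]]}}

```text
time: 9.7
ee_pos: [0.4809, 0.1259, 0.0621]
eef_rot: [-179.9, 0.1, 65.0]
force: [-1.4, -0.8, 2.2]
finger_gap: -0.0
grasp_force: 1.1
```

Emit:
{"api": "drive_tool", "payload": {"motion": [[[0,0,0,0,0,-0.12,-1],[0,0,0,0,0,-0.1,-1],[0,0,0,0,0,-0.08,-1],[0,0,0,0,0,0,-1],[0,0,0,0,0,0,-1]]]}}

```text
time: 10.12
ee_pos: [0.4818, 0.1263, 0.0562]
eef_rot: [180.0, -0.0, 65.0]
force: [-2.4, -1.9, 5.4]
finger_gap: 0.0001
grasp_force: 2.8
```

Emit:
{"api": "drive_tool", "payload": {"motion": [[[0,0,0,0,0,-0.06,-1],[0,0,0,0,0,-0.04,-1],[0,0,0,0,0,0,-1],[0,0,0,0,0,0,-1]]]}}

```text
time: 10.45
ee_pos: [0.4821, 0.1263, 0.0553]
eef_rot: [180.0, -0.0, 65.1]
force: [-11.4, -3.6, 23.7]
finger_gap: 0.0003
grasp_force: 12.1
```

Stop reached at 24 N. I'll lift straight off and look.

Emit:
{"api": "drive_tool", "payload": {"motion": [[[0,0,0,0,0,0.3,-1],[0,0,0,0,0,0.6,-1],[0,0,0,0,0,1,-1],[0,0,0,0,0,1,-1],[0,0,0,-0.4,-0.9,1,-1],[0,0,0,-0.4,-0.9,0,-1],[0,0,0,-0.4,-0.9,0,-1],[0,0,0,-0.4,-0.9,0,-1],[0,0,0,0,0,0,-1],[0,0,0,0,0,0,-1]]]}}

```text
time: 11.28
ee_pos: [0.4414, 0.0356, 0.1505]
eef_rot: [180.0, -0.0, 64.9]
force: [0.1, 0.7, 0.7]
finger_gap: -0.0001
grasp_force: 0.0
```

Run:
```python
from h import *
def up(i,x,y,w,h): return cv2.resize(i[y:y+h,x:x+w],(400,400),interpolation=cv2.INTER_CUBIC)
a,*T=cam("top"); b,*S=cam("side"); o=arm.get_obs(); print(o["ee_pos"],o["force"])
cv2.imwrite("pics/c5.png",np.hstack([up(a,192,145,86,86),up(b,215,155,104,104)]))
```

```text
[0.44184351 0.0366471  0.15058234] [ 0.06555051 -0.77963907  0.17013715]
```

View pics/c5.png

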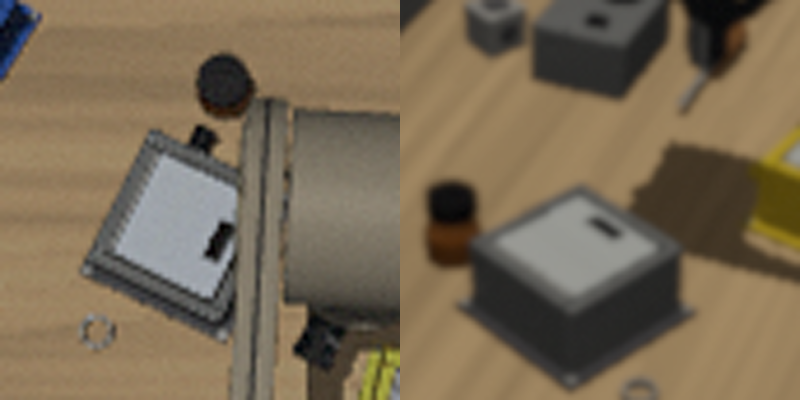

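The flap lies shut and flush (pad at side crop (605,228)), the arm is clear and the jar and ring haven't moved.

```bash
python3 -c "
from workcell import arm
print(arm.job_done())"
```

```text
the job is handed in; nothing more can be done
None
```

I popped the flap open, pressed the reset button to its stop and released it, and pushed the flap shut until it latched; the last picture shows it flush with the arm clear, and the job is handed in at about 11 s (no verdict was returned).

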